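Cock and fire the studio's spring clapper

TASK

Give one sync clap with the spring clapper on the studio desk: draw its stick up and back by the cross handle until you feel the sear catch, without straining it hard against its rubber backstop and without letting the stick snap back. Let go of it so that the sear alone holds it, then press the trigger pad so that the stick claps down, and leave the trigger free and the remote, the tape reel and the mouse where they lie.

Things in the scene. Friction and masses are not known exactly. Their poses are not given: they have to be found in the camera images.
- clapper: wooden board 270 x 100 x 14 mm fixed to the desk, with a hinged stick, sear and trigger. Origin on the desk below the stick's hinge; y along the hinge axle, 80 mm up; the resting stick points to -x, the trigger pad is on the +x side. Board x -110 to +160 mm. Steel cheeks at y = +-34 mm by the hinge, 98 mm high. Wooden strike block under the stick at x -100 to -50 mm, 36 mm wide, 72 mm high
- stick (a joint): angle a of the stick above level (rad), 0 at rest, growing as its handle is drawn up and back, so the handle is at x = -160 cos(a), z = 80 + 160 sin(a) mm in the clapper's frame. Spring load at the handle about 3 N + 2.8 N per rad (weight adds under 1). The sear catches at 0.85 to 1.35 rad, differing each time, to be felt for; once caught the stick stays up and its handle carries no load
- grip_near (a point): middle of the free half of the cross handle at y = +38 mm (the robot's side), on the bar's axis; moves with the stick. The handle is a round steel bar 12 mm thick, 120 mm long, parallel to the axle, 160 mm from it, on the end of a wooden stick 24 mm wide, 14 mm thick, 160 g; at rest 80 mm above the desk with free air below. The bar can turn in a pinch
- grip_far (a point): middle of the handle's other free half, y = -38 mm. What is felt here: over the last 0.4 rad before the catch the sear is wedged aside, adding about 1 to 4 N (turning in the pinch another 1 N); this drops away as the sear snaps over; about 0.07 rad (11 mm) further the rubber backstop is met and the force climbs by some 1 to 2 N per mm. Then ease down until the sear takes the load
- bumper: small rubber backstop, 26 x 50 mm, between the cheeks under the stick's short tail; origin inside it. It feels 3.2 times the surplus force at the handle and is strained above 45 N, i.e. when the handle is pulled with 14 N more than the spring needs
- pad_top (a point): centre of the top of the trigger pad, a steel plate 34 (along x) x 44 mm at x = +135 mm, 63 mm high at rest; moves with the trigger
- trigger (a joint): turn of the trigger (rad): 0 at rest, up to 0.35 as the pad is pressed down (9 mm per 0.1 rad). It does not move while the stick is being cocked. With the stick cocked, the first 3 to 5 mm are light (2 N), then it takes 8 to 14 N, and the sear lets go at about 0.14 to 0.2 rad (pad 12 to 18 mm down); a spring returns the trigger
- remote: bystander: flat black remote control, 46 x 170 x 18 mm, loose; origin under its centre
- reel: bystander: aluminium tape reel, 110 mm across, 22 mm high, loose; origin under its centre
- mouse: bystander: round black computer mouse, 62 mm across, 34 mm high, loose; origin under its centre

How it is judged (in metres and radians):
On the way, in this order (a step that is already met when the one before it is completed fails the run):
1. the stick is cocked: it stays up on the sear alone, with the robot off the clapper (value of joint stick above 0.78 rad and value of joint trigger below 0.03 rad and contact force between each of the arm, the fingers and clapper below 0.2 N and velocity of joint stick above -0.1 rad/s), for 0.3 s.
2. the trigger is tripped and the stick has clapped down (value of joint stick below 0.06 rad), for 0.1 s.
At the end, for the whole second after the job is handed in: After the clap the stick lies at rest down on its strike block (within 0.05 rad of level), the trigger has sprung back (within 0.03 rad), and the remote, reel and mouse are within 20 mm of where they lay (value of joint stick below 0.05 rad and velocity of joint stick between -0.1 and 0.1 rad/s and value of joint trigger below 0.03 rad and distance of each of remote, reel, mouse from where it was at the start of the episode below 0.02 m); the robot touches nothing.
It fails at once if the stick snaps down without the trigger being pressed (velocity of joint stick below -2.5 rad/s and value of joint stick above 0.1 rad and value of joint trigger below 0.06 rad).
It fails at once if the stick is strained against its rubber backstop with more than 45 N (contact force between bumper and anything else above 45 N).
It fails at once if a bystander is knocked away by more than 20 mm (distance of any of remote, reel, mouse from where it was at the start of the episode above 0.02 m).
It also fails if it takes over 72 s, if anything falls off the work surface, if the arm or the gripper's body presses on something with over 40 N, if the wrist force passes 120 N, or if a joint passes its speed limit or range.

ROBOT

A 7-joint arm with a two-finger parallel gripper is mounted at the origin on the work surface. World frame = base frame: x ahead of the robot, y to its left, z up, the work surface at z = 0. Lengths are in mm, angles in rad, forces in N, time in s.
With the tool pointing down it reaches from about 425 to 950 mm from the base axis. Payload 4.7 kg.
Tool frame: the origin (TCP) lies midway between the tips of the shut fingers; the grasp point (between the pads) lies 19 mm behind it; z points along the fingers, x is the direction in which the jaws open and shut, and the axes are right-handed (so a half turn about z gives the same grasp; the last joint's range is limited). The gripper opens to 85 mm and grips with 20 to 120 N. Pads are 22 mm wide; open, the fingers measure 114 mm over their backs; the gripper's body (76 mm by 85 mm) begins 54 mm behind the grasp point. The pads swing forward as they close: fully open they stand 13 mm farther back than shut.
Start: joints at [-1.194, 0.469, -0.049, 1.532, 0.024, 1.141, -0.082], TCP at [266.421, 620.216, 231.335] pointing down, gripper open.
Joint ranges: [-2.59, 2.59], [-0.33, 1.99], [-1.39, 1.29], [0.1, 2.45], [-1.04, 4.18], [0.21, 1.99], [-2.66, 2.66]. Speed limits (rad/s): [2.57, 2.57, 3.14, 3.14, 3.14, 3.14, 3.14].

INTERFACE

Orientations are given as a unit quaternion [x, y, z, w].
In Python, from bench import manip gives the robot as it stands. The module is installed in compiled form; this text tells all that it offers.
- The arm moves only by the shell command python3 -m jog 'ROWS' [OPENING]. ROWS is a JSON object of lists of equal length, an entry for each row: "translation": the shift along the world's x, y, z in m, a list of three; "turn": the turn about the world's z in degrees. In form: {"translation": [[tx, ty, tz], ...], "turn": [turn, ...]}. A call has 1 to 20 rows; each row shifts and turns the commanded pose from where the row before left it; what a row does not reach is not made up. A row lasts 1/10 s, in which the tool goes at most 50 mm and 8.59 degrees, less where a joint would pass 70% of its speed; a pose out of reach is approached as far as the arm can. A call with a gripper value outside its range is refused whole. OPENING is the gripper command: -1 is fully open, 1 is shut, values between are in proportion, set as the call begins (- or left out, the last holds). The fingers move at their own pace and stop on an object; the grip force is fixed at half the most. Time passes only in rows, so rows that do not move let the fingers close. It gives the time, the measured TCP pose, the force and the opening at its end, in the units of the state.
- manip.sense(): the state, without advancing time (a new reading comes with each control period).
- manip.capture(name): name is "scene" or "top"; returns the picture (420x560x3 uint8, blue, green, red); there is no depth.
- manip.camera_model(name): a dict with "vfov" (degrees; the focal length in pixels is half the picture's height over the tangent of half this angle, whatever the lens; pixels are square), "cx", "cy" (the principal point, pixels), "rvec" (rotation vector, rad) and "tvec" (3), from world to camera coordinates, as OpenCV has them. Camera axes: x right, y down, z forward; pixel columns grow to the right and rows downward; lengths in mm; the calibration is good to about 2 mm. A picture is of the moment at which its call begins. camera_model takes no time and is no camera call.
- manip.close_job(): hands the job in, once; it reports no verdict.
The state is a dict: "t": time; "joint_pos": joint angles; "qvel": joint speeds; "joint_torque": joint torques, N m; "tcp_pos": TCP position; "tcp_rot": TCP orientation; "ft_force": force on the tool from outside, world axes, zero at the start; "wrist_torque": the same for the moment, N m; "opening": finger opening in mm.
Only numpy, scipy, OpenCV 4.12 (cv2) and the standard library are available. Lean on these libraries where they do the work, as an engineer would, in place of code of your own. Each camera call takes 0.05 s, during which the arm holds its last target. There are 200 camera calls.

## Working session

There is one attempt and no reset: what is moved stays moved. The work goes in short steps, Python scripts to look and compute and a shell command to move; the robot and the scene stay as the last step left them, time stands still between calls to the robot, and variables do not carry over. Pictures are saved under pics/ and viewed, on a budget of 10 in all, crops included, one or two more only if the job needs it, and the job is handed in when it is done.

```bash
mkdir -p pics
python3 - <<'E'
from bench import manip
import cv2
print(manip.sense())
for n in("scene","top"):
    cv2.imwrite(f"pics/{n}0.png",manip.capture(n)); print(n,manip.camera_model(n))
E
```

```text
{'t': 0.0, 'joint_pos': array([-1.19390637,  0.46945403, -0.04860985,  1.53368983,  0.0240702 ,
        1.14099875, -0.0822993 ]), 'qvel': array([ 0.00038017,  0.00118122, -0.00035632, -0.00138791, -0.00046815,
        0.0009384 , -0.00033474]), 'joint_torque': array([ 6.12283361e-05, -5.10300386e+01, -4.69482760e-02, -2.37720573e+01,
        1.05894721e-02,  7.25206148e-03,  9.78985042e-06]), 'tcp_pos': array([266.19632262, 619.65801994, 230.25470613]), 'tcp_rot': array([ 8.35078717e-01,  5.50129595e-01, -8.10057404e-04,  5.56663191e-04]), 'ft_force': array([0.18577793, 0.46607215, 0.7575095 ]), 'wrist_torque': array([-0.03169818, -0.01662397,  0.05203365]), 'opening': 85.09973687939656}
scene {'vfov': 45.96868047314991, 'cx': 278.1071159373007, 'cy': 207.01407465360208, 'rvec': array([ 0.76363696,  2.67346416, -0.99932716]), 'tvec': array([ 506.14995325, -188.62698597, 1809.43562937])}
top {'vfov': 45.66944407387299, 'cx': 280.0955011735014, 'cy': 207.13466061020154, 'rvec': array([ 2.14940474, -2.10056034,  0.21037092]), 'tvec': array([ -42.54873985,  627.44814801, 1276.14677916])}
```

View pics/scene0.png

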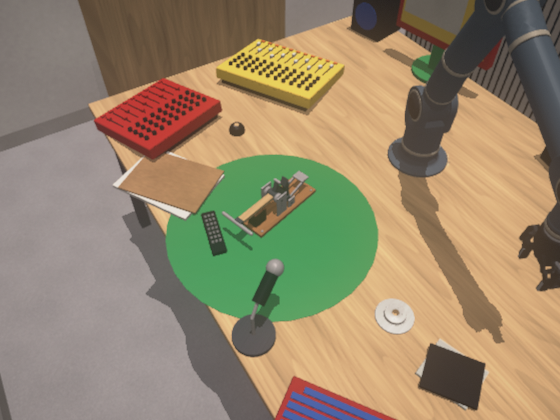

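View pics/top0.png

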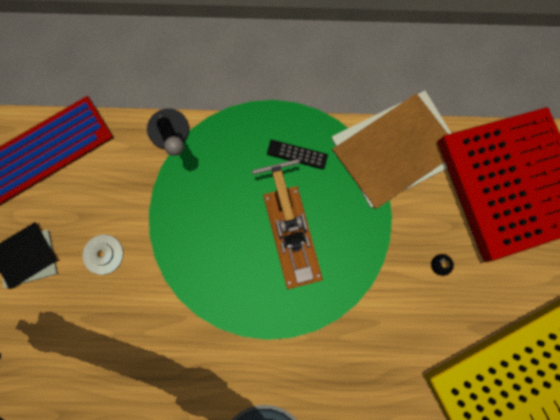

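The top view shows the clapper running from its handle near (276,169) to its trigger pad near (303,273). The remote is at (297,154), beyond the handle. The reel is at about (102,255) and the mouse at (442,264). I'll crop in for pixel positions.

Run:
```python
import cv2,numpy as np
t=cv2.imread("pics/top0.png")[145:295,240:340]; s=cv2.imread("pics/scene0.png")[160:260,200:330]
t=cv2.resize(t,None,fx=4,fy=4,interpolation=cv2.INTER_CUBIC); s=cv2.resize(s,(390,300),interpolation=cv2.INTER_CUBIC)
c=np.zeros((600,800,3),np.uint8); c[:,:400]=t; c[:300,405:795]=s
for i in range(0,100,20): cv2.putText(c,str(240+i),(i*4,10),0,.35,(255,255,255)); cv2.line(c,(i*4,0),(i*4,5),(0,0,255))
for i in range(0,150,20): cv2.putText(c,str(145+i),(0,i*4+4),0,.35,(255,255,255))
cv2.imwrite("pics/c1.png",c)
```

```text
(no output)
```

View pics/c1.png

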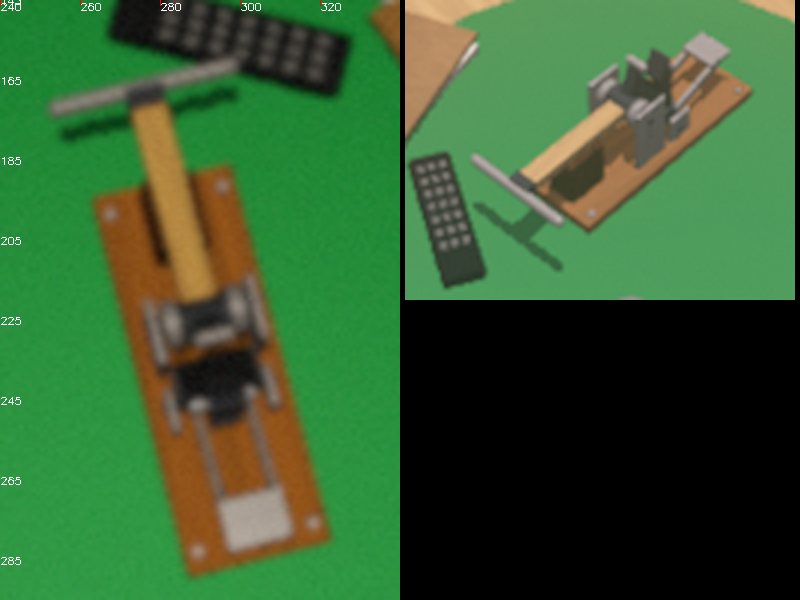

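The crop shows the handle bar ends at top-view pixels (252.5,171.8) and (300,160.8). The board corners are at (263.8,194.8), (298,186.8), (322.5,279.5) and (287.5,289), and the pad centre is at (304,274.5). In the scene view the bar ends are at (223,212.3) and (252.3,234), and the pad centre is at (300.7,176.3).

```bash
cat > h.py <<'E'
import numpy as np,cv2
from bench import manip
from scipy.optimize import least_squares
def K(n):
    m=manip.camera_model(n); f=210/np.tan(np.radians(m["vfov"]/2))
    return np.array([[f,0,m["cx"]],[0,f,m["cy"]],[0,0,1.]]),m
def proj(n,P):
    k,m=K(n); return cv2.projectPoints(np.array(P,float).reshape(-1,1,3),m["rvec"],m["tvec"],k,None)[0][:,0]
def ray(n,uv,z):
    k,m=K(n);R=cv2.Rodrigues(m["rvec"])[0];c=-R.T@m["tvec"];d=R.T@np.linalg.inv(k)@[*uv,1];return c+d*(z-c[2])/d[2]
def w(p,P):
    c,s=np.cos(p[2]),np.sin(p[2]);P=np.array(P,float);return np.c_[p[0]+c*P[:,0]-s*P[:,1],p[1]+s*P[:,0]+c*P[:,1],P[:,2]]
E
python3 - <<'E'
from h import *
for uv in [(250,420)]: print(ray("top",uv,0))
h=[ray("top",u,80) for u in((252.5,171.75),(300,160.75))];print(h)
pad=ray("top",(304,274.5),63);print(pad, [ray("top",u,0) for u in((297,154),(102,255),(442,264))])
d=pad-(h[0]+h[1])/2; y0=np.arctan2(d[1],d[0]);print(np.linalg.norm(d[:2]))
# +y is 90deg CCW of +x: assign signs
n=np.array([-np.sin(y0),np.cos(y0)]); s=np.sign((h[0]-h[1])[:2]@n);print("left end is y sign",s)
L=[(-160,60*s,80),(-160,-60*s,80),(135,0,63),(-110,50*s,14),(-110,-50*s,14),(160,-50*s,14),(160,50*s,14)]
U=[(252.5,171.75),(300,160.75),(304,274.5),(263.75,194.75),(298,186.75),(322.5,279.5),(287.5,289)]
# scene: match
for sg in(1,-1):
  LS=[(-160,60*sg,80),(-160,-60*sg,80),(135,0,63)]
  US=[(223,212.3),(252.3,234),(300.7,176.3)]
  f=lambda p:np.r_[(proj("top",w(p,L))-U).ravel(),(proj("scene",w(p,LS))-US).ravel()]
  r=least_squares(f,[*(h[0]+h[1])[:2]/2+160*d[:2]/np.linalg.norm(d[:2]),y0])
  print(sg,r.x,np.degrees(r.x[2]),r.fun.round(1).reshape(-1,2).tolist())
  for q in((-160,38,80),(-160,-38,80),(135,0,63)): print(q,w(r.x,[q]).round(1))
E
```

```text
[77.1652269  37.04121452  0.        ]
[array([718.92525621,  47.86111278,  80.        ]), array([752.5665139 , -78.68016991,  80.        ])]
[450.4180226  -94.33330359  63.        ] [array([795.69227559, -73.37372618,   0.        ]), array([494.53143023, 456.69381541,   0.        ]), array([ 491.23864002, -477.06314021,    0.        ])]
296.04214456603034
left end is y sign -1.0
1 [580.35866356 -56.90278216  -2.86941414] -164.40531985921444 [[1.5, 0.2], [-2.6, 0.6], [-0.4, 0.0], [-1.0, -0.6], [-0.6, -1.2], [0.3, 0.5], [-0.5, 0.3], [0.2, -0.8], [-1.6, -1.9], [-0.5, -1.8]]
(-160, 38, 80) [[744.7 -50.5  80. ]]
(-160, -38, 80) [[724.3  22.7  80. ]]
(135, 0, 63) [[450.3 -93.2  63. ]]
-1 [580.13553249 -57.25743651  -2.88616606] -165.3651344171534 [[2.5, -0.3], [-1.4, 0.9], [-1.1, 0.3], [-0.3, -1.0], [0.3, -1.0], [-0.4, 1.1], [-1.5, 0.3], [26.9, 19.4], [-29.5, -23.2], [-0.0, -1.6]]
(-160, 38, 80) [[744.5 -53.6  80. ]]
(-160, -38, 80) [[725.3  19.9  80. ]]
(135, 0, 63) [[449.5 -91.4  63. ]]
```

```bash
python3 -m jog '{"translation":[[0.023,-0.03,0],[0.023,-0.03,0],[0.023,-0.03,0],[0.023,-0.03,0],[0.023,-0.03,0],[0.023,-0.03,0],[0.023,-0.03,0],[0.023,-0.03,0],[0.023,-0.03,0],[0.023,-0.03,0],[0.023,-0.03,0],[0.023,-0.03,0],[0.023,-0.03,0],[0.023,-0.03,0],[0.023,-0.03,0],[0.023,-0.03,0],[0.023,-0.03,0],[0.023,-0.03,0],[0.022,-0.029,0],[0.022,-0.029,0]],"turn":[-2.58,-2.58,-2.58,-2.58,-2.58,-2.58,-2.58,-2.58,-2.58,-2.58,-2.58,-2.58,-2.58,-2.58,-2.58,-2.58,-2.58,-2.58,-2.58,-2.58]}' -1
python3 -m jog '{"translation":[[0,0,0],[0,0,-0.025],[0,0,-0.025],[0,0,-0.025],[0,0,0],[0,0,0]],"turn":[0,0,0,0,0,0]}'
python3 - <<'E'
from bench import manip
import cv2
from scipy.spatial.transform import Rotation as R
s=manip.sense(); print(s); print(R.from_quat(s["tcp_rot"]).as_matrix().round(3))
i=manip.capture("top")[130:230,220:350]; j=manip.capture("scene")[160:260,190:320]
import numpy as np
cv2.imwrite("pics/a1.png",cv2.resize(np.vstack([i,j]),None,fx=3,fy=3,interpolation=cv2.INTER_CUBIC))
E
```

```text
t: 2.1
tcp_pos: [724.9, 21.1, 230.7]
tcp_rot: [0.991, 0.131, -0.0, -0.0]
ft_force: [-0.8, 0.3, 1.3]
opening: 84.8
t: 2.7
tcp_pos: [724.2, 22.7, 156.2]
tcp_rot: [0.991, 0.132, -0.0, -0.0]
ft_force: [0.3, -0.3, 0.4]
opening: 85.6
{'t': 2.7, 'joint_pos': array([-0.29571514,  0.62488307,  0.32389151,  1.49089534, -0.21506242,
        1.0617873 ,  0.34140943]), 'qvel': array([ 0.00099369, -0.02419556,  0.01127702, -0.03571577, -0.00074453,
       -0.00337701,  0.00237613]), 'joint_torque': array([-8.20483267e-02, -5.42926347e+01,  5.19357204e+00, -2.12042910e+01,
        3.27439855e-03,  4.78350115e-02,  1.24001690e-03]), 'tcp_pos': array([724.19695631,  22.74740173, 156.19761782]), 'tcp_rot': array([ 9.91229331e-01,  1.32152248e-01, -4.22828441e-04, -1.31786711e-04]), 'ft_force': array([ 0.30650476, -0.33932381,  0.40119906]), 'wrist_torque': array([-0.01781027, -0.02687638, -0.0241401 ]), 'opening': 85.59843272999805}
[[ 0.965  0.262 -0.001]
 [ 0.262 -0.965  0.   ]
 [-0.001 -0.    -1.   ]]
```

View pics/a1.png

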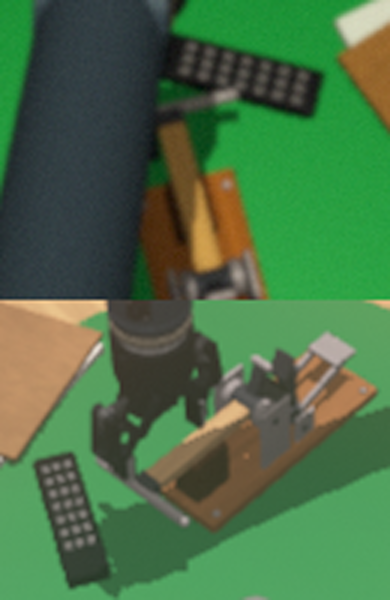

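The scene view shows the open fingers straddling the far half of the bar, above it. I'll descend and pinch.

```bash
python3 -m jog '{"translation":[[0,0,-0.03],[0,0,-0.025],[0,0,-0.02],[0,0,-0.02],[0,0,0],[0,0,0]],"turn":[0,0,0,0,0,0]}'
python3 -m jog '{"translation":[[0,0,0],[0,0,0],[0,0,0],[0,0,0],[0,0,0],[0,0,0],[0,0,0],[0,0,0],[0,0,0],[0,0,0]],"turn":[0,0,0,0,0,0,0,0,0,0]}' 1
```

```text
t: 3.4
tcp_pos: [725.3, 22.2, 62.8]
tcp_rot: [0.991, 0.132, 0.001, 0.0]
ft_force: [0.3, -0.1, 1.0]
opening: 85.7
t: 4.4
tcp_pos: [725.5, 22.5, 61.8]
tcp_rot: [0.991, 0.132, 0.001, 0.0]
ft_force: [4.6, 0.3, 0.7]
opening: 10.1
```

Run:
```python
import numpy as np
a=np.arange(0,1.51,.05)
x=160*(1-np.cos(a))
P=np.c_[-.965*x,-.262*x,160*np.sin(a)]
for k in range(1,len(a)): print(round(a[k],2),(np.diff(P,axis=0)[k-1]).round(1),"abs",(P[k]+[725.3,22.3,61.5]).round(1))
```

```text
0.05 [-0.2 -0.1  8. ] abs [725.1  22.2  69.5]
0.1 [-0.6 -0.2  8. ] abs [724.5  22.1  77.5]
0.15 [-1.  -0.3  7.9] abs [723.6  21.8  85.4]
0.2 [-1.3 -0.4  7.9] abs [722.2  21.5  93.3]
0.25 [-1.7 -0.5  7.8] abs [720.5  21.  101.1]
0.3 [-2.1 -0.6  7.7] abs [718.4  20.4 108.8]
0.35 [-2.5 -0.7  7.6] abs [715.9  19.8 116.4]
0.4 [-2.8 -0.8  7.4] abs [713.1  19.  123.8]
0.45 [-3.2 -0.9  7.3] abs [709.9  18.1 131.1]
0.5 [-3.5 -1.   7.1] abs [706.4  17.2 138.2]
0.55 [-3.9 -1.1  6.9] abs [702.5  16.1 145.1]
0.6 [-4.2 -1.1  6.7] abs [698.3  15.  151.8]
0.65 [-4.5 -1.2  6.5] abs [693.8  13.8 158.3]
0.7 [-4.8 -1.3  6.2] abs [689.   12.4 164.6]
0.75 [-5.1 -1.4  6. ] abs [683.9  11.1 170.6]
0.8 [-5.4 -1.5  5.7] abs [678.5   9.6 176.3]
0.85 [-5.7 -1.5  5.4] abs [672.8   8.  181.7]
0.9 [-5.9 -1.6  5.1] abs [666.9   6.4 186.8]
0.95 [-6.2 -1.7  4.8] abs [660.7   4.8 191.6]
1.0 [-6.4 -1.7  4.5] abs [654.3   3.  196.1]
1.05 [-6.6 -1.8  4.2] abs [647.7   1.2 200.3]
1.1 [-6.8 -1.8  3.8] abs [ 6.409e+02 -6.000e-01  2.041e+02]
1.15 [-7.  -1.9  3.4] abs [634.   -2.5 207.5]
1.2 [-7.1 -1.9  3.1] abs [626.8  -4.4 210.6]
1.25 [-7.3 -2.   2.7] abs [619.6  -6.4 213.3]
1.3 [-7.4 -2.   2.3] abs [612.2  -8.4 215.7]
1.35 [-7.5 -2.   1.9] abs [604.7 -10.4 217.6]
1.4 [-7.6 -2.1  1.6] abs [597.1 -12.5 219.2]
1.45 [-7.6 -2.1  1.2] abs [589.5 -14.6 220.3]
1.5 [-7.7 -2.1  0.8] abs [581.8 -16.7 221.1]
```

```bash
python3 -m jog '{"translation":[[-0.0002,-0.0001,0.008],[-0.0006,-0.0002,0.008],[-0.001,-0.0003,0.008],[-0.0013,-0.0004,0.008],[0,0,0],[0,0,0]],"turn":[0,0,0,0,0,0]}'
python3 -m jog '{"translation":[[-0.0017,-0.0005,0.0078],[-0.0021,-0.0006,0.0077],[-0.0025,-0.0007,0.0076],[-0.0028,-0.0008,0.0074],[0,0,0],[0,0,0]],"turn":[0,0,0,0,0,0]}'
```

```text
t: 5.0
tcp_pos: [722.6, 21.7, 93.5]
tcp_rot: [0.991, 0.132, 0.002, 0.0]
ft_force: [7.9, 0.7, -2.2]
opening: 9.9
t: 5.6
tcp_pos: [714.2, 19.4, 123.9]
tcp_rot: [0.991, 0.132, 0.003, -0.0]
ft_force: [8.5, 1.9, -4.3]
opening: 9.7
```

```bash
python3 -m jog '{"translation":[[0.002,0.0005,0],[0.002,0.0005,0],[0,0,0],[0,0,0]],"turn":[0,0,0,0]}'
python3 -m jog '{"translation":[[-0.0032,-0.0009,0.0073],[-0.0035,-0.001,0.0071],[-0.0039,-0.0011,0.0069],[-0.0042,-0.0011,0.0067],[0,0,0],[0,0,0]],"turn":[0,0,0,0,0,0]}'
```

```text
t: 6.0
tcp_pos: [714.8, 19.5, 122.3]
tcp_rot: [0.991, 0.132, -0.002, -0.0]
ft_force: [1.0, -0.2, -7.0]
opening: 10.1
t: 6.6
tcp_pos: [700.9, 15.5, 151.8]
tcp_rot: [0.991, 0.132, -0.0, -0.0]
ft_force: [0.3, 0.6, -8.7]
opening: 9.5
```

```bash
cat > st.py <<'E'
import numpy as np
from bench import manip
s=manip.sense();p=s["tcp_pos"]-[725.5,22.5,61.8];u=np.array([.965,.262]);f=s["ft_force"]
h=160+p[:2]@u;a=np.arctan2(p[2],h);fh=f[:2]@u
print(f"   a={a:.3f} r={np.hypot(h,p[2]):.1f} rad={fh*np.cos(a)+f[2]*np.sin(a):.1f} tan={-fh*np.sin(a)+f[2]*np.cos(a):.1f} lat={f[1]*.965-f[0]*.262:.1f} t={s['t']:.1f}")
E
python3 st.py
python3 -m jog '{"translation":[[-0.005,-0.0013,0.0058],[-0.0045,-0.0012,0.0065],[0,0,0],[0,0,0]],"turn":[0,0,0,0]}' >/dev/null; python3 st.py
python3 -m jog '{"translation":[[-0.0048,-0.0013,0.0062],[-0.0051,-0.0014,0.006],[0,0,0],[0,0,0]],"turn":[0,0,0,0]}' ; python3 st.py
```

```text
a=0.590 r=161.7 rad=-4.5 tan=-7.5 lat=0.5 t=6.6
   a=0.687 r=162.3 rad=-2.2 tan=-7.2 lat=0.8 t=7.0
t: 7.4
tcp_pos: [682.5, 10.3, 176.8]
tcp_rot: [0.991, 0.132, 0.001, 0.0]
ft_force: [5.0, 2.5, -5.9]
opening: 9.9
   a=0.784 r=162.9 rad=-0.3 tan=-8.0 lat=1.1 t=7.4
```

```bash
python3 -m jog '{"translation":[[-0.0027,-0.0007,0.0029],[-0.0027,-0.0007,0.0029],[0,0,0],[0,0,0]],"turn":[0,0,0,0]}' >/dev/null; python3 st.py
python3 -m jog '{"translation":[[-0.0028,-0.0008,0.0027],[-0.0028,-0.0008,0.0027],[0,0,0],[0,0,0]],"turn":[0,0,0,0]}' >/dev/null; python3 st.py
python3 -m jog '{"translation":[[-0.003,-0.0008,0.0026],[-0.003,-0.0008,0.0026],[0,0,0],[0,0,0]],"turn":[0,0,0,0]}' ; python3 st.py
```

```text
a=0.833 r=163.3 rad=-0.5 tan=-6.3 lat=-0.1 t=7.8
   a=0.878 r=163.5 rad=-3.1 tan=-9.1 lat=-0.4 t=8.2
t: 8.6
tcp_pos: [666.0, 5.7, 193.2]
tcp_rot: [0.991, 0.132, 0.001, 0.0]
ft_force: [6.1, 0.8, -5.8]
opening: 9.6
   a=0.929 r=164.0 rad=-1.0 tan=-8.3 lat=-0.8 t=8.6
```

```bash
python3 -m jog '{"translation":[[-0.0031,-0.0008,0.0024],[-0.0031,-0.0008,0.0024],[0,0,0]],"turn":[0,0,0]}' >/dev/null; python3 st.py
python3 -m jog '{"translation":[[0,0,0]],"turn":[0]}' >/dev/null; python3 st.py
python3 -m jog '{"translation":[[0,0,0]],"turn":[0]}' >/dev/null; python3 st.py
python3 -m jog '{"translation":[[-0.0032,-0.0008,0.0022],[-0.0032,-0.0008,0.0022],[0,0,0]],"turn":[0,0,0]}' >/dev/null; python3 st.py
python3 -m jog '{"translation":[[0,0,0]],"turn":[0]}' >/dev/null; python3 st.py
python3 -m jog '{"translation":[[0,0,0]],"turn":[0]}' >/dev/null; python3 st.py
```

```text
a=0.977 r=164.2 rad=-3.3 tan=-9.3 lat=-1.9 t=8.9
   a=0.977 r=164.2 rad=-2.5 tan=-9.3 lat=-0.8 t=9.0
   a=0.976 r=164.2 rad=-2.6 tan=-8.7 lat=-0.8 t=9.1
   a=1.027 r=164.7 rad=-1.8 tan=-7.4 lat=-1.0 t=9.4
   a=1.026 r=164.7 rad=-1.2 tan=-8.1 lat=-0.7 t=9.5
   a=1.026 r=164.7 rad=-1.5 tan=-7.7 lat=-1.5 t=9.6
```

```bash
python3 -m jog '{"translation":[[-0.002,-0.0005,0.0012],[-0.002,-0.0005,0.0012],[0,0,0]],"turn":[0,0,0]}' >/dev/null; python3 st.py
python3 -m jog '{"translation":[[0,0,0]],"turn":[0]}' >/dev/null; python3 st.py
python3 -m jog '{"translation":[[0,0,0]],"turn":[0]}' >/dev/null; python3 st.py
```

```text
a=1.053 r=164.8 rad=-2.2 tan=-9.2 lat=-1.1 t=9.9
   a=1.053 r=164.8 rad=-2.6 tan=-9.7 lat=-1.5 t=10.0
   a=1.053 r=164.8 rad=-1.2 tan=-8.7 lat=-1.0 t=10.1
```

```bash
python3 -m jog '{"translation":[[-0.002,-0.0005,0.0012],[-0.002,-0.0005,0.0012],[0,0,0]],"turn":[0,0,0]}' >/dev/null; python3 st.py
python3 -m jog '{"translation":[[0,0,0]],"turn":[0]}' >/dev/null; python3 st.py
python3 -m jog '{"translation":[[0,0,0]],"turn":[0]}' >/dev/null; python3 st.py
python3 -m jog '{"translation":[[-0.002,-0.0005,0.0011],[-0.002,-0.0005,0.0011],[0,0,0]],"turn":[0,0,0]}' >/dev/null; python3 st.py
python3 -m jog '{"translation":[[0,0,0]],"turn":[0]}' >/dev/null; python3 st.py
python3 -m jog '{"translation":[[0,0,0]],"turn":[0]}' >/dev/null; python3 st.py
```

```text
a=1.084 r=165.3 rad=-1.3 tan=-7.7 lat=-1.0 t=10.4
   a=1.084 r=165.3 rad=-0.1 tan=-6.8 lat=-0.7 t=10.5
   a=1.084 r=165.2 rad=0.1 tan=-7.4 lat=-1.3 t=10.6
   a=1.112 r=165.4 rad=-1.3 tan=-7.3 lat=-1.3 t=10.9
   a=1.112 r=165.3 rad=-1.2 tan=-7.9 lat=-1.8 t=11.0
   a=1.112 r=165.4 rad=-1.1 tan=-6.7 lat=-1.4 t=11.1
```

```bash
python3 -m jog '{"translation":[[-0.002,-0.0005,0.0011],[-0.002,-0.0005,0.0011],[0,0,0]],"turn":[0,0,0]}' >/dev/null; python3 st.py
python3 -m jog '{"translation":[[0,0,0]],"turn":[0]}' >/dev/null; python3 st.py
python3 -m jog '{"translation":[[0,0,0]],"turn":[0]}' >/dev/null; python3 st.py
```

```text
a=1.140 r=165.4 rad=-2.0 tan=-7.2 lat=-2.3 t=11.4
   a=1.140 r=165.5 rad=-2.1 tan=-8.0 lat=-1.7 t=11.5
   a=1.140 r=165.4 rad=-1.7 tan=-6.6 lat=-2.4 t=11.6
```

```bash
python3 -m jog '{"translation":[[-0.0021,-0.0006,0.001],[-0.0021,-0.0006,0.001],[0,0,0]],"turn":[0,0,0]}' >/dev/null; python3 st.py
python3 -m jog '{"translation":[[0,0,0]],"turn":[0]}' >/dev/null; python3 st.py
python3 -m jog '{"translation":[[0,0,0]],"turn":[0]}' >/dev/null; python3 st.py
```

```text
a=1.170 r=165.9 rad=-1.2 tan=-6.7 lat=-1.7 t=11.9
   a=1.169 r=165.9 rad=-1.3 tan=-6.8 lat=-1.9 t=12.0
   a=1.169 r=165.9 rad=-0.3 tan=-7.6 lat=-2.5 t=12.1
```

```bash
python3 -m jog '{"translation":[[-0.0021,-0.0006,0.0009],[-0.0021,-0.0006,0.0009],[0,0,0]],"turn":[0,0,0]}' >/dev/null; python3 st.py
python3 -m jog '{"translation":[[0,0,0]],"turn":[0]}' >/dev/null; python3 st.py
python3 -m jog '{"translation":[[0,0,0]],"turn":[0]}' >/dev/null; python3 st.py
```

```text
a=1.196 r=166.0 rad=-1.6 tan=-8.2 lat=-0.2 t=12.4
   a=1.196 r=166.0 rad=-1.4 tan=-6.5 lat=-1.3 t=12.5
   a=1.196 r=166.0 rad=-1.9 tan=-8.6 lat=-2.3 t=12.6
```

Run:
```python
from bench import manip
import cv2
i=manip.capture("scene")[110:250,200:360]
cv2.imwrite("pics/a2.png",cv2.resize(i,None,fx=4,fy=4,interpolation=cv2.INTER_CUBIC))
```

```text
(no output)
```

View pics/a2.png

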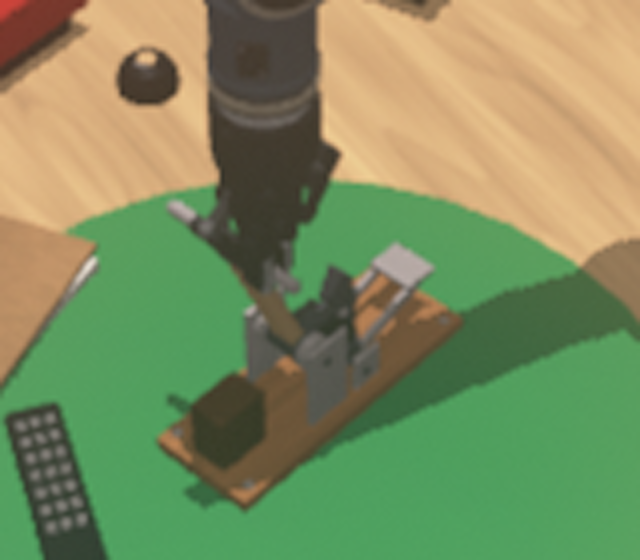

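The stick is well up and still in the pinch, and the strike block is bare. No clear drop-and-rise in force yet, so I'll continue.

```bash
python3 -m jog '{"translation":[[-0.0021,-0.0006,0.0009],[-0.0021,-0.0006,0.0009],[0,0,0]],"turn":[0,0,0]}' >/dev/null; python3 st.py
python3 -m jog '{"translation":[[0,0,0]],"turn":[0]}' >/dev/null; python3 st.py
python3 -m jog '{"translation":[[0,0,0]],"turn":[0]}' >/dev/null; python3 st.py
python3 -m jog '{"translation":[[0,0,0]],"turn":[0]}' >/dev/null; python3 st.py
```

```text
a=1.223 r=166.1 rad=-3.2 tan=-7.6 lat=-2.0 t=12.9
   a=1.223 r=166.1 rad=-3.3 tan=-9.0 lat=-1.4 t=13.1
   a=1.222 r=166.1 rad=-2.2 tan=-9.0 lat=-2.1 t=13.2
   a=1.222 r=166.1 rad=-3.0 tan=-7.9 lat=-2.1 t=13.2
```

```bash
python3 -m jog '{"translation":[[-0.0022,-0.0006,0.0007],[-0.0022,-0.0006,0.0007],[0,0,0]],"turn":[0,0,0]}' >/dev/null; python3 st.py
python3 -m jog '{"translation":[[0,0,0]],"turn":[0]}' >/dev/null; python3 st.py
python3 -m jog '{"translation":[[0,0,0]],"turn":[0]}' >/dev/null; python3 st.py
python3 -m jog '{"translation":[[0,0,0]],"turn":[0]}' >/dev/null; python3 st.py
```

```text
a=1.248 r=166.5 rad=-2.7 tan=-11.0 lat=-2.2 t=13.6
   a=1.247 r=166.5 rad=-1.5 tan=-10.3 lat=-3.1 t=13.7
   a=1.247 r=166.6 rad=-1.7 tan=-10.6 lat=-1.6 t=13.8
   a=1.247 r=166.5 rad=-1.3 tan=-10.7 lat=-1.2 t=13.8
```

```bash
python3 -m jog '{"translation":[[-0.0022,-0.0006,0.0007],[0,0,0],[0,0,0]],"turn":[0,0,0]}' >/dev/null; python3 st.py
python3 -m jog '{"translation":[[0,0,0]],"turn":[0]}' >/dev/null; python3 st.py
python3 -m jog '{"translation":[[0,0,0]],"turn":[0]}' >/dev/null; python3 st.py
python3 -m jog '{"translation":[[0,0,0]],"turn":[0]}' >/dev/null; python3 st.py
```

```text
a=1.257 r=166.6 rad=-2.9 tan=-12.8 lat=-2.0 t=14.2
   a=1.257 r=166.6 rad=-2.5 tan=-13.4 lat=-2.3 t=14.2
   a=1.257 r=166.6 rad=-3.3 tan=-12.8 lat=-2.6 t=14.3
   a=1.257 r=166.6 rad=-2.4 tan=-12.6 lat=-2.1 t=14.4
```

Force now climbs by about 1.4 N/mm, which is the backstop. The sear should be over, so I'll ease down.

```bash
python3 -m jog '{"translation":[[0.0022,0.0006,-0.0007],[0.0022,0.0006,-0.0007],[0.0022,0.0006,-0.0007],[0,0,0]],"turn":[0,0,0,0]}' >/dev/null; python3 st.py
python3 -m jog '{"translation":[[0.0021,0.0006,-0.0009],[0.0021,0.0006,-0.0009],[0,0,0]],"turn":[0,0,0]}' >/dev/null; python3 st.py
python3 -m jog '{"translation":[[0.0021,0.0006,-0.0009],[0,0,0]],"turn":[0,0]}' >/dev/null; python3 st.py
python3 -m jog '{"translation":[[0,0,0]],"turn":[0]}' >/dev/null; python3 st.py
```

```text
a=1.224 r=166.4 rad=0.1 tan=-6.5 lat=-1.4 t=14.8
   a=1.197 r=166.3 rad=1.6 tan=-5.4 lat=-1.5 t=15.2
   a=1.184 r=166.3 rad=1.8 tan=-5.6 lat=-0.8 t=15.3
   a=1.184 r=166.3 rad=2.3 tan=-5.2 lat=-2.2 t=15.4
```

```bash
python3 -m jog '{"translation":[[0.0021,0.0006,-0.001],[0,0,0]],"turn":[0,0]}' >/dev/null; python3 st.py
python3 -m jog '{"translation":[[0.0021,0.0006,-0.001],[0,0,0]],"turn":[0,0]}' >/dev/null; python3 st.py
python3 -m jog '{"translation":[[0.0021,0.0006,-0.001],[0,0,0]],"turn":[0,0]}' >/dev/null; python3 st.py
```

```text
a=1.170 r=166.2 rad=2.9 tan=-4.4 lat=-1.7 t=15.7
   a=1.159 r=166.1 rad=6.9 tan=-0.6 lat=-3.0 t=15.8
   a=1.152 r=166.0 rad=9.0 tan=4.9 lat=-1.2 t=16.1
```

The sear has taken the load, with tangential force reversing to +5 N. I'll neutralise the forces before letting go.

```bash
python3 -m jog '{"translation":[[-0.001,-0.0003,0.002],[0,0,0.002],[0,0,0]],"turn":[0,0,0]}' >/dev/null; python3 st.py
python3 -m jog '{"translation":[[0,0,0]],"turn":[0]}'; python3 st.py
```

```text
a=1.164 r=166.2 rad=-1.0 tan=-2.6 lat=-3.6 t=16.4
t: 16.45
tcp_pos: [634.9, -3.0, 214.4]
tcp_rot: [0.991, 0.131, -0.001, 0.001]
ft_force: [2.8, -3.7, -2.0]
opening: 9.9
   a=1.163 r=166.2 rad=-1.2 tan=-2.4 lat=-4.3 t=16.4
```

```bash
python3 -m jog '{"translation":[[0.0005,0.0005,-0.0005],[0,0,0],[0,0,0],[0,0,0],[0,0,0],[0,0,0],[0,0,0],[0,0,0]],"turn":[0,0,0,0,0,0,0,0]}' -1
python3 -m jog '{"translation":[[0,0,0.01],[0,0,0.02],[0,0,0.03],[0,0,0.03],[0,0,0.03],[0,0,0],[0,0,0],[0,0,0]],"turn":[0,0,0,0,0,0,0,0]}'
python3 - <<'E'
from bench import manip
import cv2
i=manip.capture("scene")[110:250,200:360]
cv2.imwrite("pics/a3.png",cv2.resize(i,None,fx=4,fy=4,interpolation=cv2.INTER_CUBIC))
E
```

```text
t: 17.25
tcp_pos: [635.9, -1.3, 214.5]
tcp_rot: [0.991, 0.132, 0.0, -0.0]
ft_force: [0.1, -0.6, -0.4]
opening: 85.2
t: 18.05
tcp_pos: [635.4, -1.2, 333.8]
tcp_rot: [0.991, 0.132, -0.001, -0.0]
ft_force: [0.1, -0.6, -0.3]
opening: 85.6
```

View pics/a3.png

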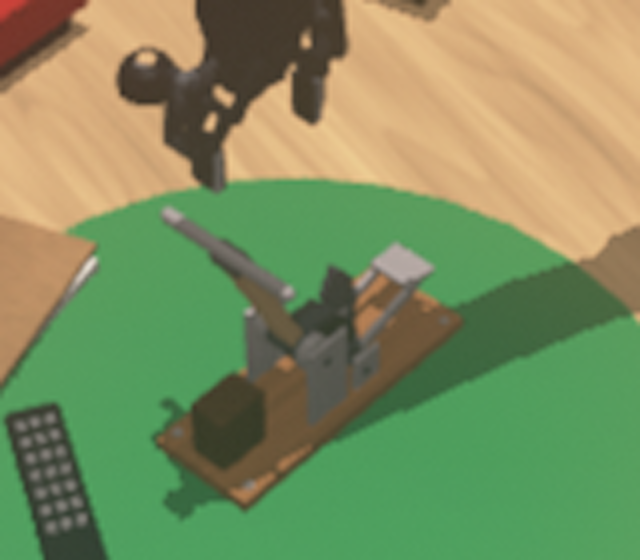

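The stick is up and the gripper is clear of it, so the sear alone holds it. Next: close the fingers and move over the pad.

```bash
python3 -m jog '{"translation":[[-0.031,-0.0153,0],[-0.031,-0.0153,0],[-0.031,-0.0153,0],[-0.031,-0.0153,0],[-0.031,-0.0153,0],[-0.031,-0.0153,0],[0,0,0],[0,0,-0.04],[0,0,-0.04],[0,0,-0.04],[0,0,-0.04],[0,0,-0.04],[0,0,0],[0,0,0]],"turn":[0,0,0,0,0,0,0,0,0,0,0,0,0,0]}' 1
python3 -m jog '{"translation":[[0,0,-0.02],[0,0,-0.015],[0,0,-0.01],[0,0,0],[0,0,0]],"turn":[0,0,0,0,0]}'
python3 - <<'E'
from bench import manip
import cv2
i=manip.capture("scene")[110:250,220:380]
cv2.imwrite("pics/a4.png",cv2.resize(i,None,fx=4,fy=4,interpolation=cv2.INTER_CUBIC))
E
```

```text
t: 19.5
tcp_pos: [450.1, -93.1, 134.5]
tcp_rot: [0.991, 0.132, -0.001, 0.0]
ft_force: [0.7, -0.5, -0.1]
opening: 0.2
t: 20.0
tcp_pos: [451.0, -93.2, 90.7]
tcp_rot: [0.991, 0.132, 0.001, 0.0]
ft_force: [-0.2, -0.2, -0.7]
opening: 0.1
```

View pics/a4.png

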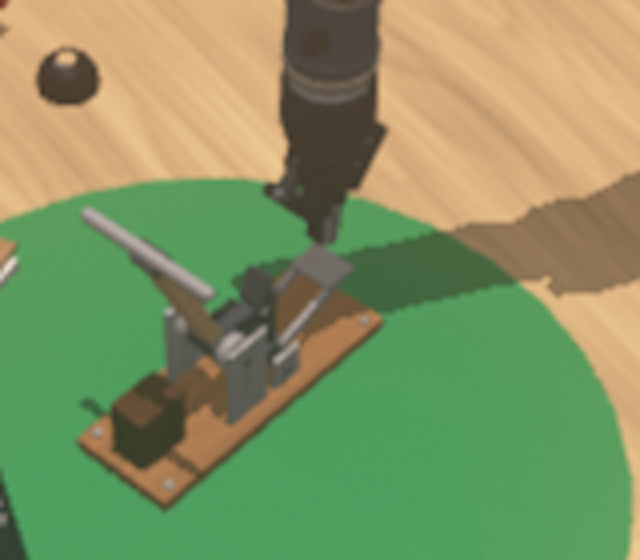

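The fingertips are above the pad centre, pixel (322,268) in the crop. Pressing now.

```bash
python3 -m jog '{"translation":[[0,0,-0.012],[0,0,-0.012],[0,0,-0.004],[0,0,-0.004],[0,0,-0.004],[0,0,0]],"turn":[0,0,0,0,0,0]}'
python3 -m jog '{"translation":[[0,0,-0.003],[0,0,-0.003],[0,0,0]],"turn":[0,0,0]}'
python3 -m jog '{"translation":[[0,0,-0.003],[0,0,-0.003],[0,0,0]],"turn":[0,0,0]}'
```

```text
t: 20.65
tcp_pos: [447.1, -93.5, 53.0]
tcp_rot: [0.991, 0.131, -0.003, -0.001]
ft_force: [-6.0, -0.8, 8.1]
opening: 0.0
t: 20.95
tcp_pos: [448.2, -93.4, 46.9]
tcp_rot: [0.991, 0.131, -0.002, -0.0]
ft_force: [-5.0, -0.8, 6.8]
opening: -0.1
t: 21.25
tcp_pos: [447.3, -93.6, 40.8]
tcp_rot: [0.991, 0.131, -0.003, -0.001]
ft_force: [-6.7, -1.7, 6.3]
opening: 0.0
```

```bash
python3 -m jog '{"translation":[[0,0,0],[0,0,0],[0,0,0.005],[0,0,0.01],[0,0,0.01],[0,0,0.02],[0,0,0.03],[0,0,0.03],[0,0,0.03],[0,0,0],[0,0,0],[0,0,0]],"turn":[0,0,0,0,0,0,0,0,0,0,0,0]}'
python3 - <<'E'
from bench import manip
import cv2
i=manip.capture("scene")[110:260,200:360]; cv2.imwrite("pics/t9.png",manip.capture("top"))
cv2.imwrite("pics/a5.png",cv2.resize(i,None,fx=4,fy=4,interpolation=cv2.INTER_CUBIC))
E
```

```text
t: 22.45
tcp_pos: [449.4, -92.8, 176.0]
tcp_rot: [0.991, 0.132, -0.0, -0.0]
ft_force: [0.4, -0.1, -0.4]
opening: -0.0
```

View pics/a5.png

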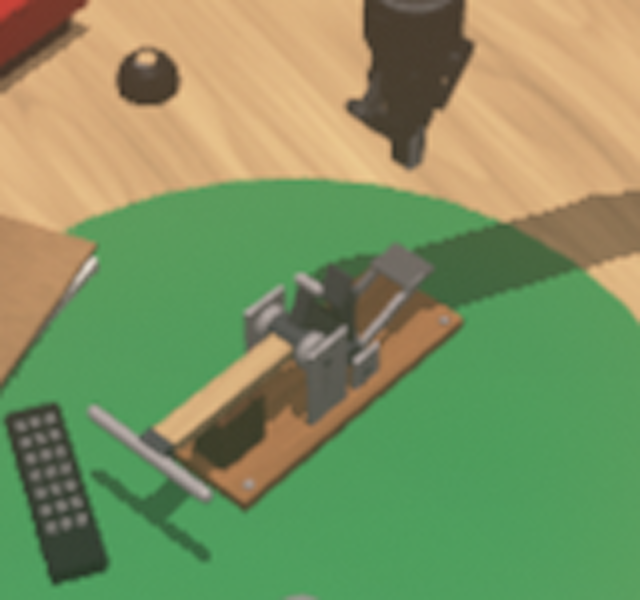

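View pics/t9.png

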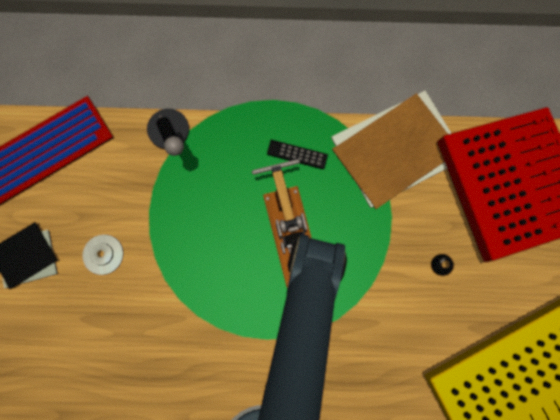

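The stick is back down on its strike block, with the handle in its original spot. The trigger pad is up again, crop pixel (400,265). The remote (297,154), reel (102,255) and mouse (442,264) sit where they did at the start. Handing in.

```bash
python3 -c "
from bench import manip
print(manip.close_job())"
```

```text
the job is handed in; nothing more can be done
None
```

The clapper gave its one clap, and I handed the job in at about 22.5 s of the 72 s allowed; the hand-in call reports no verdict.

- **Cocking:** I pinched the far half of the cross handle and drew it up to about 1.26 rad, until the force climbed by roughly 1.4 N/mm. I took that as the backstop. It was met with about 5 N surplus by my estimate, against the 14 N limit.
- **Release:** I eased down until the sear took the load at about 1.16 rad, zeroed the hand forces and let go. The picture showed the stick standing up with the gripper clear of it.
- **Clap:** I pressed the pad about 22 mm with closed fingers and then backed off.

**Last checks:** The pictures show the stick level on its block, the pad back up, and the remote, reel and mouse at their starting pixels. The tool force is near zero.

**What was less clear:**
- The force drop as the sear snapped over was lost in about ±1 N of noise. I inferred the catch from the backstop and the load hand-over instead.
- My estimate of the handle radius drifted from 160 to 166 mm along the arc, so the angles above are approximate.
- I did not see the moment the sear let go. I inferred it from the stick being down afterwards.

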